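# Hold the belt tensioner back for its sensor reading

### The job

The feed belt is off and the travel of its tensioner is to be checked. Squeeze the sprung sensor clip, lift it off its dock, set it well down astride the top edge of the upright plate at the side of the tensioner and let it bite there, then let go of it. After that push the tensioner arm by its tall post past the ratchet click and right back to its rear stop, and finish while still holding it there with the fingers, so that the reading can be taken; do not shove or knock over the other things on the table.

Things in the scene. Friction and masses are not known exactly. Their poses are not given: they have to be found in the camera images.
- tensioner: Fixed belt tensioner unit on a dark steel base plate (200 x 240 x 12 mm, spanning x -90..+110, y -140..+100 mm in its own frame; origin on the table surface, z up). It carries the swinging arm, the pawl and the sensing plate. Its yaw varies. Nothing on it but the arm's post (140 mm) and, later, the clip is higher than 70 mm.
- plate_edge (a point): Middle of the top edge of the upright steel sensing plate at the -y side of the tensioner: 5 mm thick (along this frame's y), 56 mm long (along this frame's x), edge 60 mm above the table, clear for 32 mm below the edge down to its foot block. Axes parallel to tensioner.
- tension_arm (a joint): Angle of the tensioner arm (rad): 0 at its rest stop, grows as the post is pushed towards the tensioner's +y, 0.80 at the rear stop. Spring: about 5 N at the post at the start, 10 N at the end, 1 or 2 N more while the tooth first lifts the pawl (about 0.1 to 0.35). At 0.52 the pawl clicks in behind the tooth; let go after that, the arm falls back to about 0.49.
- post_grip (a point): Point on the axis of the tall round steel post at the arm's free end, 120 mm above the table. Post: 16 mm thick, clear from 66 to 140 mm above the table, on a pulley 40 mm wide. It moves on a level arc of 125 mm radius about hub_axis, clockwise from above. In the tensioner's frame it rests 115 mm to -x, 49 mm to -y of the pivot; at the rear stop 115 mm to -x, 49 mm to +y.
- hub_axis (a point): Point on the arm's vertical hinge axis, 120 mm above the table, at x +70, y 0 mm in the tensioner's frame.
- pawl (a joint): Travel of the sprung pawl slider (m): 0 when it is in towards the arm's hub, about 0.006 while the tooth of the arm lifts it, back at 0 after the click.
- clip_dock: Fixed dock, grey foot 80 x 70 x 14 mm with an upright steel fin 5 mm thick (along its y), 50 mm long (along its x), top edge 50 mm above the table; origin in the middle of its underside on the table. It stands at the left or at the right of the tensioner.
- clip: Sensor clip, 82 mm tall, about 80 g, astride the dock's fin, jaws down. Origin midway between the jaw tips, z up, x along the edge that it bites, y across it (the way to squeeze). Its two sprung steel wings lean outwards 45 to 75 mm above the origin, 20 to 25 mm off the middle at the top. Between them its body has cheeks 26 mm wide (y), 28 mm long (x), 42 to 82 mm above the origin.
- clip_pivot (a point): Middle of the clip's hinge pin (6 mm thick), 34 mm above the jaw tips; on the dock 8 mm above the fin's edge. Squeezing the wings above the pin until the fingers meet the cheeks (26 mm apart) opens the jaw tips to about 20 mm: some 6 N, and 20 to 30 N of grip holds the clip firmly. Released, the jaws bite with about 4 N. The pin meets an edge 3 mm below this point.
- jam_jar: Glass jam jar with a lid, 66 mm wide, 100 mm tall, loose bystander; origin under its centre.
- timer: White kitchen timer, 70 x 64 x 19 mm, loose bystander; origin under its centre.
- spare_nozzle: White plastic nozzle, 48 mm wide, 52 mm tall, loose bystander; origin under its centre.
- ring_cutter_2: Small steel ring cutter, 40 mm wide, 35 mm tall, loose bystander; origin under its centre.
- tape_roll: Roll of tape lying flat, 98 mm wide, 25 mm tall, loose bystander; origin under its centre.
- piping_nozzle_3: Steel piping nozzle standing on its wide end, 39 mm wide, 50 mm tall, loose bystander; origin under its centre.
Mind the look-alikes: they are no part of the job. What is shaped like the clip but green is not meant.

How it is judged:
By the outcome, as a careful person would: the job done as asked, in the order asked, and still so for the second after the job is handed in, while the arm keeps its last pose, push and grip.
It also fails if it takes over 53 s, if anything falls off the work surface, if the arm or the gripper's body presses on something with over 40 N, if the wrist force passes 120 N, or if a joint passes its speed limit or range.

### The arm

A 6-joint arm with a two-finger parallel gripper is mounted at the origin on a cart in front of the work surface, level with it; the furniture and walls round the work are solid. World frame = base frame: x ahead of the robot, y to its left, z up, the work surface at z = 0. Lengths are in m, angles in rad, forces in N, time in s.
With the tool pointing down it reaches from about 0.35 to 0.775 m from the base axis. Payload 5.5 kg.
Tool frame: the origin (TCP) lies at the very end of the fingers, on their centre line; the grasp point (between the pads) lies env.grasp_offset behind it (env.grasp_offset is the distance from the TCP to the grasp point, in m); x points along the fingers, y is the direction in which the jaws open and shut, and the axes are right-handed (so a half turn about x gives the same grasp; the last joint's range is limited). The gripper opens to 85 mm and grips with 20 to 120 N. Pads are 22 mm wide; open, the fingers measure 114 mm over their backs; the gripper's body (76 mm by 85 mm) begins 54 mm behind the grasp point. The pads swing forward as they close: fully open they stand 13 mm farther back than shut.
Start: joints at [1.204, 0.313, 0.046, 1.304, 0, 1.431], TCP at [0.129, 0.56, 0.231] pointing down, gripper open.
Joint ranges: [-2.76, 2.76], [-0.86, 1.69], [-1.03, 1.26], [-2.2, 2.34], [-1.47, 1.5], [-3.14, 3.14]. Speed limits (rad/s): [2.57, 2.57, 3.14, 3.14, 3.14, 3.14].

### API

Orientations are given as a unit quaternion [w, x, y, z].
In Python, from workcell import get_state, viewer, job, env gives the robot as it stands.
- The arm moves only by the tool send_rows, never from a script. Its argument "plan" is a list of rows, each a list of 6 numbers: the shift along the tool's x, y, z in mm, then the turn, a rotation vector about the tool's x, y, z in degrees. A call has exactly 10 rows; each row is the pose to reach, as a shift and turn from the pose commanded when the call began, along the tool's axes at that moment; what a row does not reach only later rows make up. A row lasts 1/8 s, in which the tool goes at most 62.5 mm and 10.7 degrees, less where a joint would pass 70% of its speed; a pose out of reach is approached as far as the arm can. A call with a gripper value outside its range is refused whole. "claw" is the finger opening in mm, from 0 to 85.4, set as the call begins (left out, the last holds). The fingers move at their own pace and stop on an object; "newtons" is the grip in N (left out, the last holds). Time passes only in rows, so rows that repeat a pose let the fingers close, or fill a call up. It gives the time, the measured TCP pose, the force and the opening at its end, in the units of the state.
- get_state(): the state, without advancing time (a new reading comes with each control period).
- viewer.read_camera(name): name is "side" or "top"; returns a dict with "frame" (384x512x3 uint8, blue, green, red), "mtx" (3x3 intrinsics, pixels), "rvec" (rotation vector, rad) and "tvec" (3), from world to camera coordinates, as OpenCV has them. Camera axes: x right, y down, z forward; pixel columns grow to the right and rows downward; lengths in m; the calibration is good to about 2 mm. A picture is of the moment at which its call begins. There is no depth.
- job.hand_in(): hands the job in, once; it reports no verdict.
The state is a dict: "clock": time; "joint_pos": joint angles; "qvel": joint speeds; "tau": joint torques, N m; "tcp_pos": TCP position; "orientation": TCP orientation; "wrist_force": force on the tool from outside, world axes, zero at the start; "ft_torque": the same for the moment, N m; "finger_gap": finger opening in m.
Only numpy, scipy, OpenCV 4.12 (cv2) and the standard library are available. Lean on these libraries where they do the work, as an engineer would, in place of code of your own. Each camera call takes 0.05 s, during which the arm holds its last target.

## Working session

There is one attempt and no reset: what is moved stays moved. The work goes in short steps, Python scripts to look and compute and a tool call to move; the robot and the scene stay as the last step left them, time stands still between calls to the robot, and variables do not carry over. Pictures are saved under pics/ and viewed, and the job is handed in when it is done.

Besides the shell and the picture viewer there is one more tool, called after "Request:" by a JSON object that holds its "method" and its "body", one argument or row to a line. send_rows: Moves the arm, as the interface text tells. Its arguments: {"type":"object","properties":{"plan":{"type":"array"},"claw":{"type":"number"},"newtons":{"type":"number"}},"required":["plan"]}

```bash
ls; mkdir -p pics; python3 - <<'E'
from workcell import get_state, viewer, job, env
import cv2
print(get_state(), env.grasp_offset)
for n in("side","top"):
    d=viewer.read_camera(n); cv2.imwrite(f"pics/{n}0.png",d["frame"]); print(n,d["mtx"].tolist(),d["rvec"],d["tvec"])
E
```

```text
pics
{'clock': 0.0, 'joint_pos': array([1.20441073e+00, 3.14029183e-01, 4.49910148e-02, 1.30358911e+00,
       1.19301368e-05, 1.43120346e+00]), 'qvel': array([ 0.00102169, -0.00069366,  0.00093079, -0.00214231,  0.00086676,
        0.00046185]), 'tau': array([ 6.35939086e-04, -4.80623960e+01,  2.98533064e+01,  1.91197061e-02,
       -1.25772804e-04,  3.65045977e-06]), 'tcp_pos': array([0.12911179, 0.55980395, 0.23039741]), 'orientation': array([ 0.70239899,  0.0793859 ,  0.70273122, -0.08063725]), 'wrist_force': array([0.65679632, 0.42469334, 0.39018204]), 'ft_torque': array([ 0.05934815, -0.02648724, -0.01232464]), 'finger_gap': 0.08532538110888835} 0.0187
side [[394.60180488947213, 0.0, 254.60613010817517], [0.0, 394.60180488947213, 189.57234976412386], [0.0, 0.0, 1.0]] [ 0.16006154 -2.58230222  1.62517624] [0.57278796 0.09019351 1.07454108]
top [[349.6843433892063, 0.0, 262.8128880577143], [0.0, 349.6843433892063, 194.3945395687354], [0.0, 0.0, 1.0]] [ 2.14448989 -2.1224744   0.14286738] [0.00756906 0.579724   1.16654098]
```

View pics/side0.png

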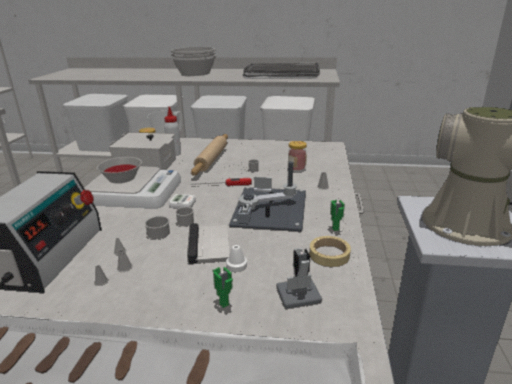

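View pics/top0.png

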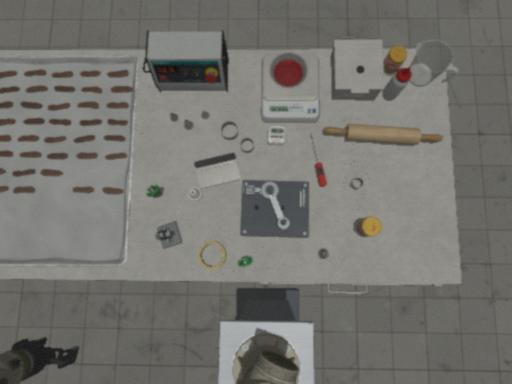

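The side view shows the tensioner at about (270,207) and a grey dock with a black/steel clip at (300,275). Two green look-alikes stand at (223,285) and (337,213). In the top view the dock is at (168,235), the tensioner at (275,208), and the green ones at (154,190) and (245,261).

```bash
cat > h.py <<'E'
import numpy as np, cv2, time
from workcell import get_state, viewer, job, env
def cam(n):
    d=viewer.read_camera(n); return d
def proj(d,P):
    return cv2.projectPoints(np.atleast_2d(np.array(P,float)),np.array(d["rvec"],float),np.array(d["tvec"],float),np.array(d["mtx"]),None)[0][:,0]
def ray(d,uv):
    R=cv2.Rodrigues(np.array(d["rvec"],float))[0]; t=np.array(d["tvec"],float).ravel()
    v=R.T@np.linalg.inv(np.array(d["mtx"]))@np.array([uv[0],uv[1],1.]); return -R.T@t, v/np.linalg.norm(v)
def onz(d,uv,z):
    c,v=ray(d,uv); return c+v*(z-c[2])/v[2]
def tri(ds,uvs):
    A=np.zeros((3,3));b=np.zeros(3);L=[]
    for d,uv in zip(ds,uvs):
        c,v=ray(d,uv);M=np.eye(3)-np.outer(v,v);A+=M;b+=M@c;L.append((c,M))
    p=np.linalg.solve(A,b); return p,[np.linalg.norm(M@(p-c)) for c,M in L]
def crop(d,u0,v0,u1,v1,k,fn):
    im=cv2.resize(d["frame"][v0:v1,u0:u1],None,fx=k,fy=k,interpolation=cv2.INTER_CUBIC); cv2.imwrite(fn,im)
E
python3 - <<'E'
from h import *
t=cam("top");s=cam("side")
for P in [[0,0,0],[.3,0,0],[.6,0,0],[.5,.3,0],[.5,-.3,0],get_state()["tcp_pos"]]: print(P,proj(t,[P]),proj(s,[P]))
crop(t,140,170,320,280,4,"pics/t1.png")
crop(s,200,140,360,310,3.5,"pics/s1.png")
print(ray(t,(0,0))[0],ray(s,(0,0))[0])
E
```

```text
[0, 0, 0] [[265.08180143 368.17360957]] [[464.95003146 222.69395001]]
[0.3, 0, 0] [[266.00781644 276.1042998 ]] [[352.2918844  217.02022374]]
[0.6, 0, 0] [[266.86680495 190.6991187 ]] [[247.17246427 211.72616528]]
[0.5, 0.3, 0] [[182.54574475 217.61737106]] [[271.42676334 279.20754991]]
[0.5, -0.3, 0] [[351.42233182 219.33522105]] [[287.61003351 172.73993883]]
[0.12920893 0.55999788 0.23074055] [[ 62.56083086 343.08063466]] [[548.14402473 283.66814869]]
[ 0.39591209 -0.01000128  1.24101115] [0.43334998 0.99761534 0.5548251 ]
```

View pics/t1.png

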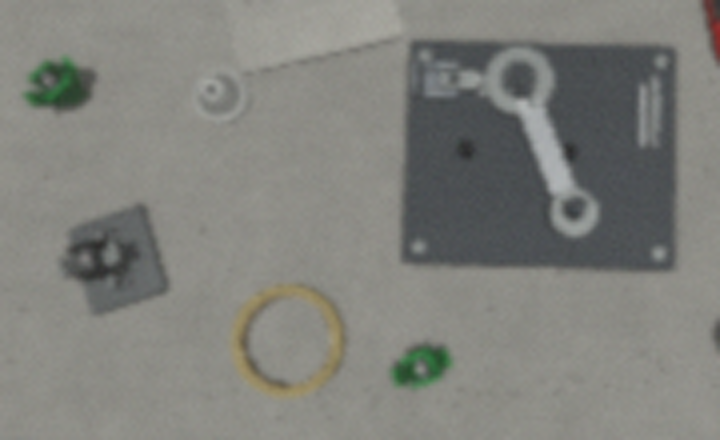

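View pics/s1.png

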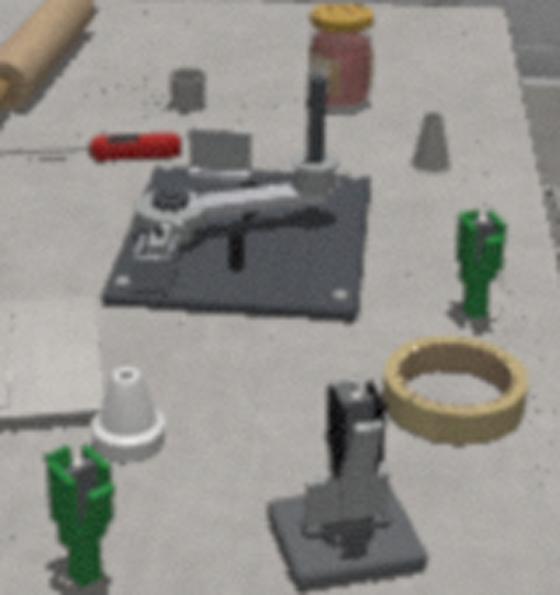

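The black/steel clip on the grey dock (top (166,234), side (300,270)) fits: it isn't green and stands on the dock. The green ones at top (154,190) and (245,261) are the look-alikes. The crop confirms it. The sensing plate is on the world −y side, at side crop (220,150), so the tensioner frame is roughly parallel to the world frame.

```bash
python3 - <<'E'
from h import *
t=cam("top");s=cam("side")
f=t["frame"].astype(int); g=f.mean(2)
print(g[205:212,150:185].astype(int)[0], f[232,178],f[225,250],f[260,200])
def rect(mask,box,z,nm):
    m=np.zeros(mask.shape,np.uint8);u0,v0,u1,v1=box;m[v0:v1,u0:u1]=mask[v0:v1,u0:u1]
    m=cv2.morphologyEx(m,cv2.MORPH_CLOSE,np.ones((5,5)))
    c=max(cv2.findContours(m,cv2.RETR_EXTERNAL,cv2.CHAIN_APPROX_NONE)[0],key=cv2.contourArea)
    P=np.array([onz(t,p,z)[:2] for p in c[:,0]])*1000
    r=cv2.minAreaRect(P.astype(np.float32)); print(nm,r, cv2.boxPoints(r).round(1).tolist())
for th in(90,100,110):
    rect(((g<th)*255).astype(np.uint8),(235,172,316,245),.012,"base%d"%th)
for th in(105,112,120,):
    rect(((g<th)*255).astype(np.uint8),(150,218,186,252),.014,"dock%d"%th)
crop(t,145,210,200,260,12,"pics/t2.png"); crop(s,265,235,335,310,8,"pics/s2.png"); crop(s,230,170,320,230,8,"pics/s3.png"); crop(t,235,170,320,245,8,"pics/t3.png")
E
```

```text
[136 138 136 139 138 138 140 137 139 139 139 140 142 139 139 137 137 138
 139 136 140 139 138 140 141 142 141 141 141 140 142 139 142 141 140] [92 93 92] [81 78 76] [ 99 139 149]
base90 ((535.9495849609375, -28.386268615722656), (235.10055541992188, 194.9274444580078), 89.00817108154297) [[436.5, -144.1999969482422], [631.4000244140625, -147.60000610351562], [635.4000244140625, 87.5], [440.5, 90.80000305175781]]
base100 ((536.3272705078125, -28.08368682861328), (236.9538116455078, 199.16641235351562), 89.05411529541016) [[434.79998779296875, -144.89999389648438], [633.9000244140625, -148.1999969482422], [637.9000244140625, 88.69999694824219], [438.70001220703125, 92.0]]
base110 ((535.997314453125, -27.197311401367188), (238.7720947265625, 200.2102813720703), 89.05500793457031) [[433.8999938964844, -144.89999389648438], [634.0999755859375, -148.1999969482422], [638.0999755859375, 90.5], [437.8999938964844, 93.80000305175781]]
dock105 ((437.4844970703125, 346.1444091796875), (79.35713958740234, 81.64625549316406), 19.40855598449707) [[386.5, 371.5], [413.6000061035156, 294.5], [488.5, 320.79998779296875], [461.29998779296875, 397.79998779296875]]
dock112 ((436.787841796875, 346.8526306152344), (80.49166870117188, 84.68453216552734), 19.176610946655273) [[384.8999938964844, 373.6000061035156], [412.70001220703125, 293.6000061035156], [488.70001220703125, 320.1000061035156], [460.8999938964844, 400.1000061035156]]
dock120 ((437.6217956542969, 346.32659912109375), (81.61795043945312, 86.25831604003906), 19.08803367614746) [[385.0, 373.70001220703125], [413.20001220703125, 292.20001220703125], [490.29998779296875, 318.8999938964844], [462.1000061035156, 400.3999938964844]]
```

View pics/t2.png

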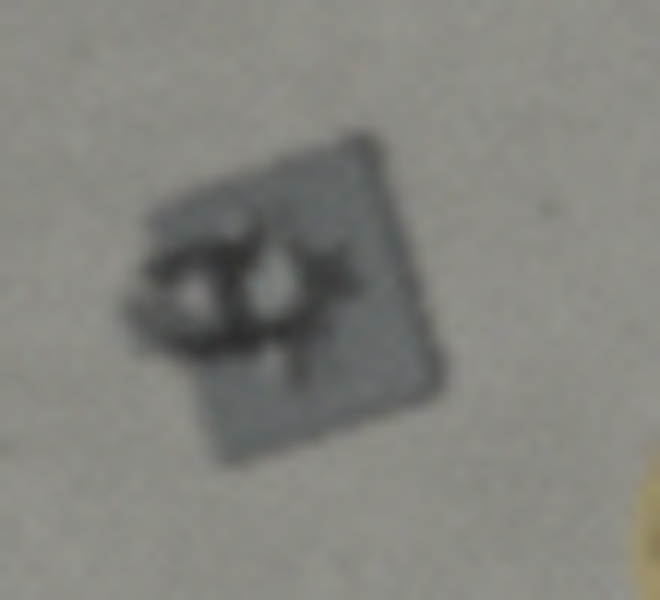

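View pics/s2.png

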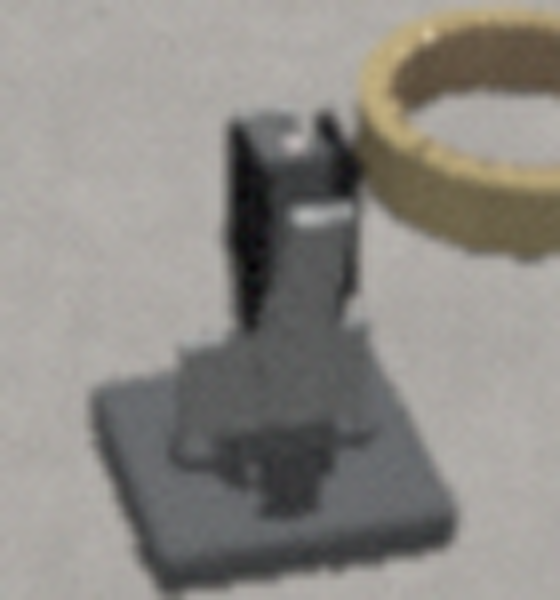

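View pics/s3.png

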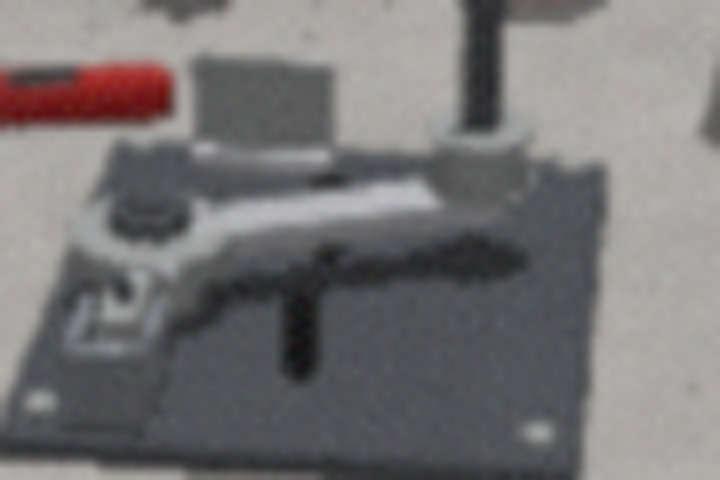

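View pics/t3.png

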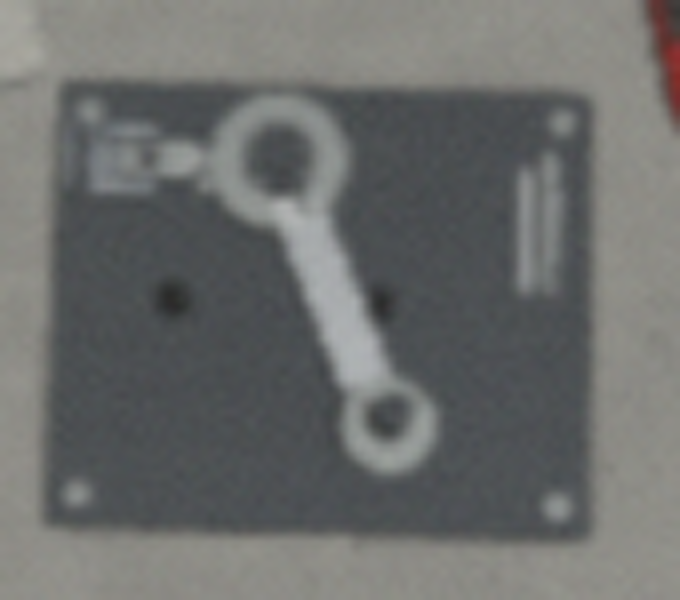

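```bash
python3 - <<'E'
from h import *
t=cam("top");s=cam("side")
c3=lambda x,y:(x/8+235-.5+.06,y/8+170-.44); s3=lambda x,y:(x/8+230-.44,y/8+170-.44)
t2=lambda x,y:(x/12+145-.46,y/12+210-.46); s2=lambda x,y:(x/8+265-.44,y/8+235-.44)
print("hub",onz(t,c3(280,155),.06),"post top",onz(t,c3(390,420),.14), onz(t,c3(390,425),.066))
print("lineR z60",onz(t,c3(555,150),.06),onz(t,c3(545,295),.06)); print("lineL z28",onz(t,c3(525,165),.028),onz(t,c3(522,297),.028))
print("L at60",onz(t,c3(525,165),.06),onz(t,c3(522,297),.06))
for a,b in [((195,58),(555,150)),((333,68),(545,295)),((195,58),(525,165)),((333,68),(522,297))]: print(tri([t,s],[c3(*b),s3(*a)]))
# dock
C=[onz(t,t2(*p),.014)[:2]*1000 for p in[(370,135),(443,393),(222,467)]]; print("dock corners",C)
# side dock corners (top z14): left-front(160,572?) 
C2=[onz(s,s2(*p),.014)[:2]*1000 for p in[(95,390),(160,570),(455,515),(372,380)]]; print(C2)
fin=[onz(s,s2(*p),.05)[:2]*1000 for p in[(180,345),(365,325)]]; print("fin edge side z50",fin)
print("clip top marker tri",tri([t,s],[t2(195,297),s2(292,138)]))
print("wing tip bright", onz(s,s2(322,213),.099), onz(t,t2(195,297),.099),onz(t,t2(275,285),.099))
E
```

```text
hub [ 0.59633543 -0.00964511  0.06      ] post top [ 0.47749919 -0.05382126  0.14      ] [ 0.48088671 -0.05677229  0.066     ]
lineR z60 [ 0.59951935 -0.12714331  0.06      ] [ 0.53709733 -0.1225277   0.06      ]
lineL z28 [ 0.59824623 -0.1171406   0.028     ] [ 0.53995033 -0.11557265  0.028     ]
L at60 [ 0.59290853 -0.11431419  0.06      ] [ 0.53615051 -0.11278761  0.06      ]
(array([ 0.59839033, -0.1276628 ,  0.0557701 ]), [np.float64(0.0018358662065438638), np.float64(0.0018358662065440282)])
(array([ 0.53964609, -0.12289041,  0.05547945]), [np.float64(0.001996180177871578), np.float64(0.001996180177871845)])
(array([ 0.59364528, -0.11413292,  0.06141158]), [np.float64(0.0009615303518036232), np.float64(0.0009615303518037409)])
(array([ 0.53841194, -0.11270905,  0.0599925 ]), [np.float64(0.0022470772834262643), np.float64(0.0022470772834263754)])
dock corners [array([487.3701374 , 321.37481428]), array([412.5388256 , 296.29185935]), array([390.51431389, 359.75656754])]
[array([486.4674368 , 330.00444446]), array([464.85344078, 396.3322919 ]), array([392.91868483, 368.10806083]), array([413.83113607, 317.59802873])]
fin edge side z50 [array([463.15045393, 354.51503222]), array([417.03088083, 341.21677056])]
clip top marker tri (array([0.43677521, 0.34191336, 0.10588566]), [np.float64(0.0005371845181409423), np.float64(0.0005371845181409825)])
wing tip bright [0.42927077 0.36270717 0.099     ] [0.43648237 0.34405105 0.099     ] [0.43996746 0.32235122 0.099     ]
```

```bash
python3 - <<'E'
from h import *
t=cam("top");s=cam("side")
c3=lambda x,y:(x/8+235-.44,y/8+170-.44); s3=lambda x,y:(x/8+230-.44,y/8+170-.44)
for a,b in [((193,150),(525,165)),((331,158),(522,297)),((193,150),(555,150)),((331,158),(545,295))]: print(tri([t,s],[c3(*b),s3(*a)]))
crop(t,290,180,318,215,16,"pics/t4.png"); crop(s,245,165,285,200,16,"pics/s4.png"); crop(t,150,222,180,245,20,"pics/t5.png")
crop(s,285,240,315,305,9,"pics/s5.png")
E
```

```text
(array([ 0.59808883, -0.11790078,  0.02027349]), [np.float64(0.0014298735393792883), np.float64(0.0014298735393793126)])
(array([ 0.54133057, -0.11626305,  0.01991469]), [np.float64(0.0004175908542662408), np.float64(0.0004175908542660698)])
(array([ 0.60304941, -0.13192815,  0.01394303]), [np.float64(0.004355640915833357), np.float64(0.0043556409158335046)])
(array([ 0.54263414, -0.12682339,  0.01486973]), [np.float64(0.00014078009259588437), np.float64(0.00014078009259600925)])
```

View pics/t4.png

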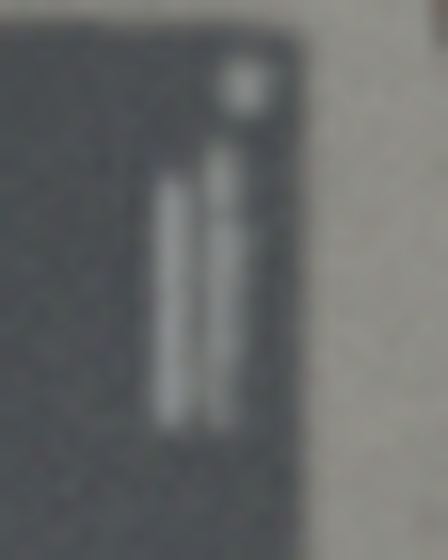

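View pics/s4.png

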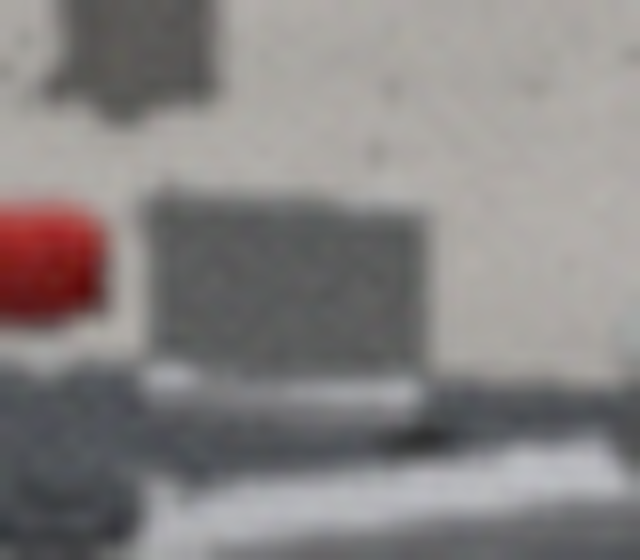

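View pics/t5.png

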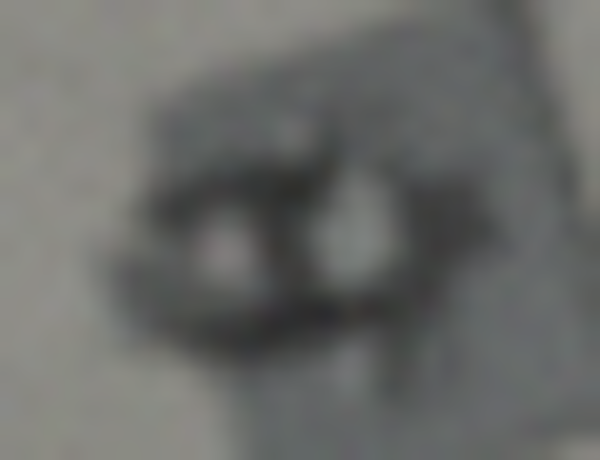

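View pics/s5.png

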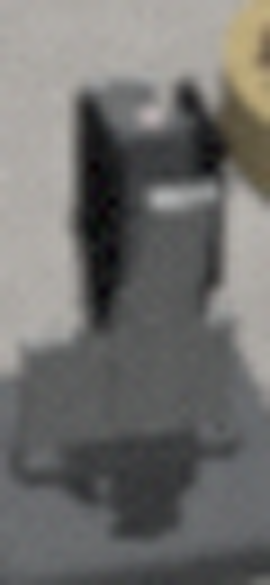

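```bash
cat >> h.py <<'E'
from scipy.spatial.transform import Rotation as Ro
def Rdown(adeg):
    a=np.radians(adeg); return np.array([[0,np.cos(a),np.sin(a)],[0,np.sin(a),-np.cos(a)],[-1,0,0]])
def cur():
    s=get_state(); q=s["orientation"]; return np.array(s["tcp_pos"]),Ro.from_quat([q[1],q[2],q[3],q[0]]).as_matrix(),s
def rel(p,adeg,p0=None,R0=None):
    a,b,s=cur(); p0=a if p0 is None else p0; R0=b if R0 is None else R0
    sh=R0.T@(np.array(p)-p0)*1000; rv=np.degrees(Ro.from_matrix(R0.T@Rdown(adeg)).as_rotvec())
    print(np.round(np.r_[sh,rv],1).tolist())
E
python3 - <<'E'
from h import *
t=cam("top");p,R,s=cur(); print(R.round(3),p, s["joint_pos"])
for z in (.06,): 
  a=onz(t,(290+221/16-.47,180+147/16-.47),z);b=onz(t,(290+217/16-.47,180+412/16-.47),z);print("plate",a,b,(a+b)/2)
rel([.438,.342,.231],108.6);rel([.438,.342,.068],108.6); rel([.438,.342,.231],-71.4)
E
```

```text
[[ 0.     0.225  0.974]
 [ 0.     0.974 -0.225]
 [-1.     0.     0.   ]] [0.12932864 0.56031506 0.23131758] [ 1.20438737e+00  3.13198394e-01  4.60840788e-02  1.30356736e+00
 -8.23491505e-06  1.43117713e+00]
plate [ 0.59808845 -0.12511296  0.06      ] [ 0.54105644 -0.1239303   0.06      ] [ 0.56957245 -0.12452163  0.06      ]
[0.3, -143.3, 349.9, -31.6, 0.0, -0.0]
[163.3, -143.3, 349.9, -31.6, 0.0, -0.0]
[0.3, -143.3, 349.9, 148.4, -0.0, -0.0]
```

Request:
{"method": "send_rows", "body": {
  "plan": [
    [0,-6,15,-2,0,0],
    [0,-22,54,-5,0,0],
    [0,-45,110,-10,0,0],
    [0,-72,175,-16,0,0],
    [0,-98,240,-22,0,0],
    [0,-121,295,-27,0,0],
    [0,-137,335,-30,0,0],
    [0,-143.3,350,-31.6,0,0],
    [0,-143.3,350,-31.6,0,0],
    [0,-143.3,350,-31.6,0,0]
  ],
  "claw": 85,
  "newtons": 30
}}

```text
clock: 1.8
tcp_pos: [0.4374, 0.3423, 0.2313]
orientation: [0.698, -0.114, 0.698, 0.114]
wrist_force: [0.0, 0.3, -0.5]
finger_gap: 0.0852
```

```bash
python3 - <<'E'
from h import *
t=cam("top");s=cam("side");p,R,st=cur();print(p,R.round(3).tolist(),st["wrist_force"],st["finger_gap"])
crop(t,120,190,220,265,8,"pics/t6.png");crop(s,230,180,360,310,4.6,"pics/s6.png")
print(proj(t,[p,[.438,.342,.05]]),proj(s,[p,[.438,.342,.106]]))
E
```

```text
[0.43710582 0.34271486 0.23138916] [[-0.0, -0.32, 0.947], [0.0, 0.947, 0.32], [-1.0, 0.0, -0.0]] [-0.71423856 -0.17169975  0.3904388 ] 0.08519763434227703
[[147.23804485 232.28511739]
 [165.822143   234.41190524]] [[303.45649132 195.09847958]
 [300.71004253 251.77421396]]
```

View pics/s6.png

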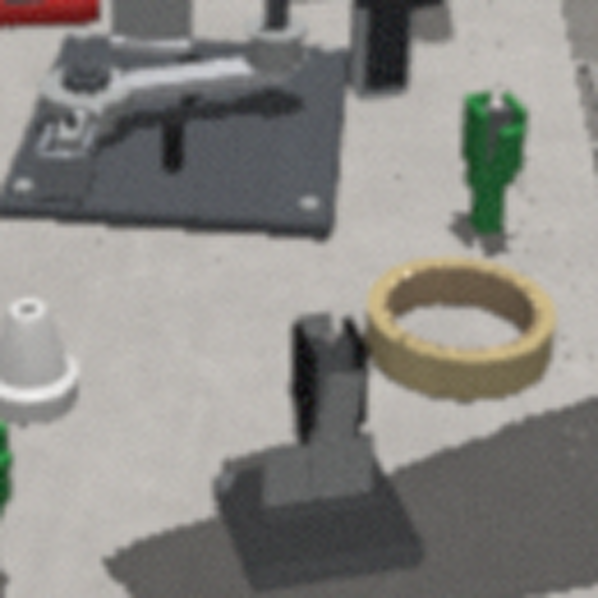

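View pics/t6.png

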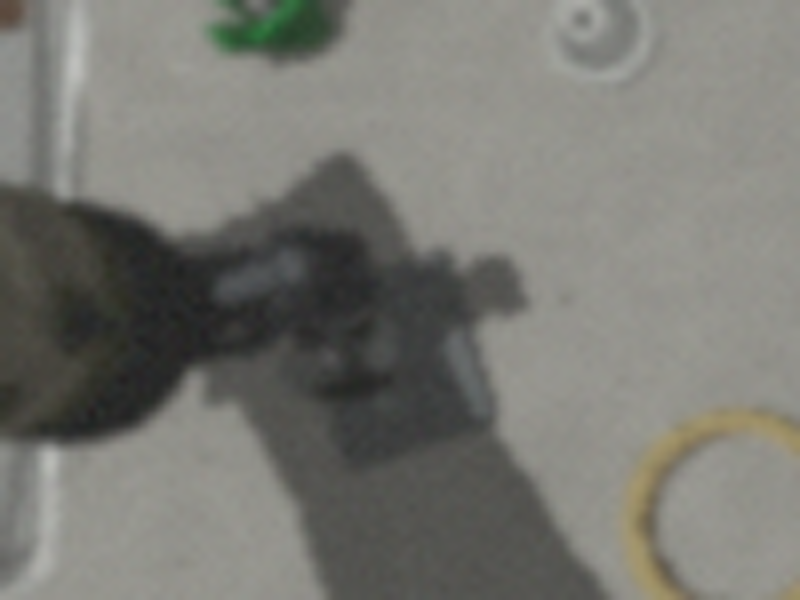

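Request:
{"method": "send_rows", "body": {
  "plan": [
    [15,0,1,0,0,0],
    [45,0,1,0,0,0],
    [80,0,1,0,0,0],
    [110,0,1,0,0,0],
    [132,0,1,0,0,0],
    [148,0,1,0,0,0],
    [158,0,1,0,0,0],
    [163,0,1,0,0,0],
    [163,0,1,0,0,0],
    [163,0,1,0,0,0]
  ]
}}

```text
clock: 3.15
tcp_pos: [0.4396, 0.3426, 0.069]
orientation: [0.698, -0.114, 0.697, 0.114]
wrist_force: [-0.2, -0.4, -0.2]
finger_gap: 0.0848
```

```bash
python3 - <<'E'
from h import *
s=cam("side");p,R,st=cur();print(p,st["wrist_force"],st["finger_gap"])
crop(s,250,180,350,310,4.6,"pics/s7.png")
E
```

```text
[0.43962772 0.3425857  0.06905275] [ 0.54209012 -0.3168097  -0.03751667] 0.08499816912999071
```

View pics/s7.png

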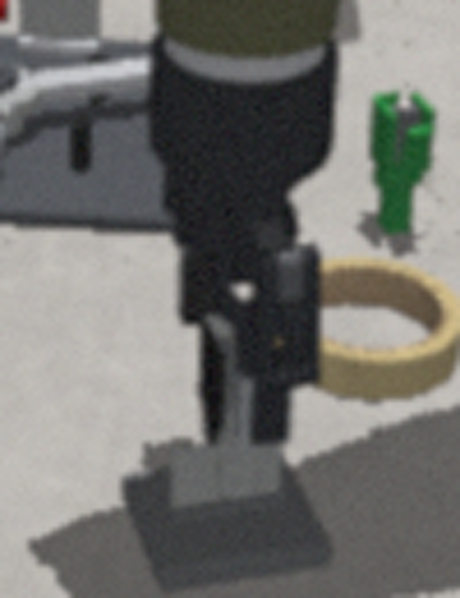

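The fingers straddle the clip. Next I squeeze the wings.

Request:
{"method": "send_rows", "body": {
  "plan": [
    [0,0,-1,0,0,0],
    [0,0,-1,0,0,0],
    [0,0,-1,0,0,0],
    [0,0,-1,0,0,0],
    [0,0,-1,0,0,0],
    [0,0,-1,0,0,0],
    [0,0,-1,0,0,0],
    [0,0,-1,0,0,0],
    [0,0,-1,0,0,0],
    [0,0,-1,0,0,0]
  ],
  "claw": 10,
  "newtons": 28
}}

```text
clock: 4.45
tcp_pos: [0.4389, 0.3425, 0.0692]
orientation: [0.698, -0.114, 0.697, 0.115]
wrist_force: [-0.2, 0.7, 5.7]
finger_gap: 0.0253
```

```bash
python3 - <<'E'
from h import *
s=cam("side");p,R,st=cur();print(p,R.round(3).tolist(),st["wrist_force"],st["finger_gap"])
crop(s,250,180,350,310,4.6,"pics/s8.png")
E
```

```text
[0.43888265 0.34255405 0.06924115] [[0.002, -0.319, 0.948], [0.001, 0.948, 0.319], [-1.0, 0.001, 0.002]] [-0.10811048  0.48310309  5.67644166] 0.025448067227368008
```

View pics/s8.png

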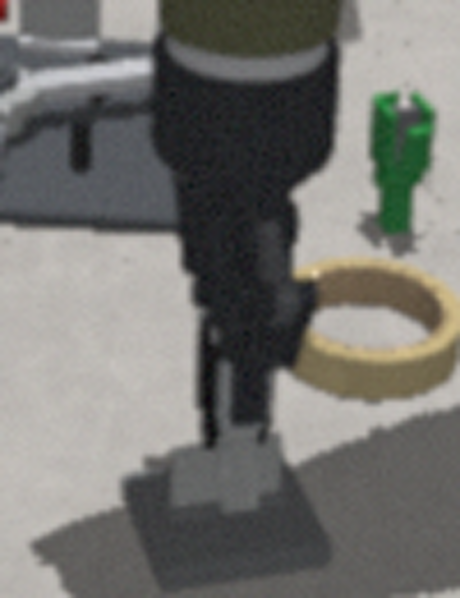

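Gap is 25.4 mm, so the fingers are on the cheeks and the jaws are open. Lifting.

Request:
{"method": "send_rows", "body": {
  "plan": [
    [-5,0,0,0,0,0],
    [-15,0,0,0,0,0],
    [-30,0,0,0,0,0],
    [-50,0,0,0,0,0],
    [-75,0,0,0,0,0],
    [-100,0,0,0,0,0],
    [-125,0,0,0,0,0],
    [-142,0,0,0,0,0],
    [-150,0,0,0,0,0],
    [-150,0,0,0,0,0]
  ]
}}

```text
clock: 5.75
tcp_pos: [0.4384, 0.3421, 0.219]
orientation: [0.698, -0.114, 0.697, 0.114]
wrist_force: [0.2, -0.6, -1.2]
finger_gap: 0.0255
```

```bash
python3 - <<'E'
from h import *
t=cam("top");s=cam("side");p,R,st=cur();print(p,R.round(3).tolist(),st["wrist_force"],st["finger_gap"])
crop(s,230,130,350,310,3.3,"pics/s9.png");crop(t,120,190,220,265,8,"pics/t9.png")
rel([.5696,-.1245,.219],89.05)
E
```

```text
[0.43781303 0.34177523 0.21773397] [[-0.001, -0.319, 0.948], [-0.0, 0.948, 0.319], [-1.0, -0.0, -0.001]] [-0.08984695 -0.33538737 -1.08244967] 0.025548655289835756
[-1.2, -484.0, -23.8, 19.6, -0.1, 0.0]
```

View pics/s9.png

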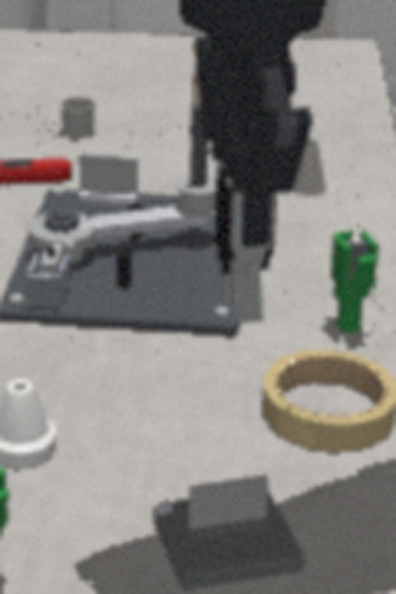

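The clip is held and its dock is empty. Next I carry it to above the plate.

Request:
{"method": "send_rows", "body": {
  "plan": [
    [0,-6,0,0,0,0],
    [0,-22,-1,1,0,0],
    [0,-45,-2,2,0,0],
    [0,-75,-4,3,0,0],
    [0,-108,-5,4,0,0],
    [0,-142,-7,6,0,0],
    [0,-176,-9,7,0,0],
    [0,-210,-10,8,0,0],
    [0,-240,-12,10,0,0],
    [0,-265,-13,11,0,0]
  ]
}}

```text
clock: 7.1
tcp_pos: [0.5103, 0.0844, 0.2181]
orientation: [0.705, -0.046, 0.706, 0.046]
wrist_force: [0.4, 0.0, -0.1]
finger_gap: 0.0254
```

```bash
python3 - <<'E'
from h import *
p,R,st=cur();print(p,R.round(3).tolist())
rel([.5696,-.1245,.219],89.05)
E
```

```text
[0.51025172 0.08440967 0.21806621] [[-0.0, -0.129, 0.992], [-0.0, 0.992, 0.129], [-1.0, -0.0, -0.0]]
[-0.9, -214.8, 31.8, 8.4, -0.0, 0.0]
```

Request:
{"method": "send_rows", "body": {
  "plan": [
    [0,-25,4,1,0,0],
    [0,-55,8,2,0,0],
    [0,-88,13,4,0,0],
    [0,-122,18,5,0,0],
    [0,-155,23,6,0,0],
    [0,-183,27,7,0,0],
    [0,-203,30,8,0,0],
    [0,-214.5,31.8,8.4,0,0],
    [0,-214.5,31.8,8.4,0,0],
    [0,-214.5,31.8,8.4,0,0]
  ]
}}

```text
clock: 8.35
tcp_pos: [0.57, -0.121, 0.2183]
orientation: [0.707, 0.005, 0.707, -0.004]
wrist_force: [0.6, -0.0, -0.3]
finger_gap: 0.0255
```

```bash
python3 - <<'E'
from h import *
t=cam("top");s=cam("side");p,R,st=cur();print(p,R.round(3).tolist(),st["wrist_force"],st["finger_gap"])
crop(s,220,90,320,210,5,"pics/s10.png");crop(t,240,170,340,245,8,"pics/t10.png")
rel([.5696,-.1245,.219],89.05)
print(proj(s,[p-[0,0,.045],[.5696,-.1245,.06],p]))
E
```

```text
[ 0.57007575 -0.12078671  0.21838244] [[-0.0, 0.013, 1.0], [0.0, 1.0, -0.013], [-1.0, 0.0, -0.0]] [ 0.76307049 -0.9007046  -0.22021402] 0.025483174986977317
[-0.6, -3.7, -0.4, 0.2, -0.0, -0.0]
[[261.68632692 141.99826354]
 [262.32050451 176.23662287]
 [261.54200782 127.41232546]]
```

View pics/s10.png

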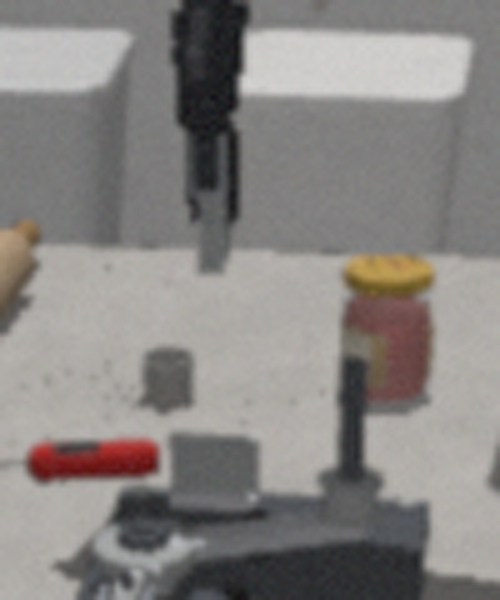

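View pics/t10.png

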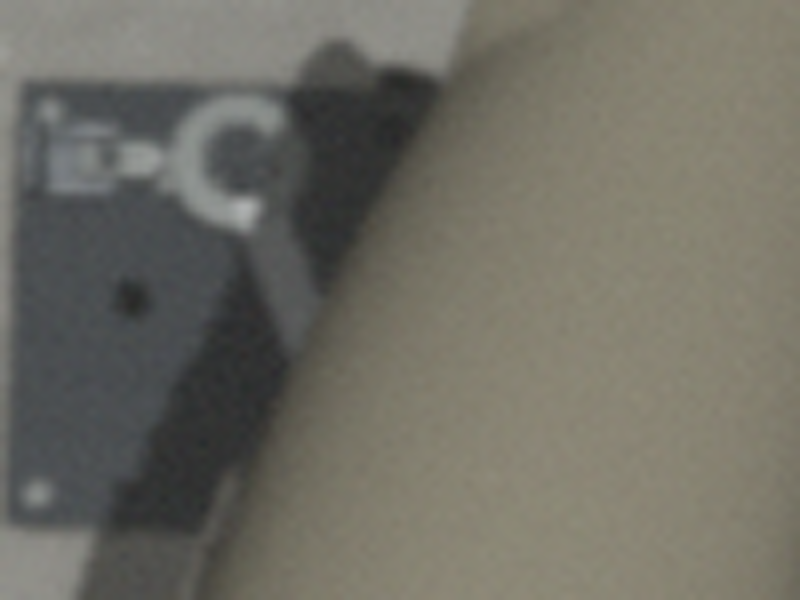

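Request:
{"method": "send_rows", "body": {
  "plan": [
    [5,-2,0,0,0,0],
    [18,-3.7,-0.5,0.2,0,0],
    [36,-3.7,-0.5,0.2,0,0],
    [56,-3.7,-0.5,0.2,0,0],
    [74,-3.7,-0.5,0.2,0,0],
    [88,-3.7,-0.5,0.2,0,0],
    [98,-3.7,-0.5,0.2,0,0],
    [103,-3.7,-0.5,0.2,0,0],
    [104,-3.7,-0.5,0.2,0,0],
    [104,-3.7,-0.5,0.2,0,0]
  ]
}}

```text
clock: 9.7
tcp_pos: [0.5701, -0.1255, 0.1147]
orientation: [0.707, 0.006, 0.707, -0.006]
wrist_force: [-0.1, -0.1, -0.6]
finger_gap: 0.0255
```

```bash
python3 - <<'E'
from h import *
t=cam("top");s=cam("side");p,R,st=cur();print(p,R.round(3).tolist(),st["wrist_force"],st["finger_gap"])
crop(s,235,130,295,205,8,"pics/s11.png");crop(t,240,170,340,245,8,"pics/t11.png")
print((proj(s,[p-[0,0,.045],[.5696,-.1245,.06],p])-[235,130])*8)
E
```

```text
[ 0.57012775 -0.12554636  0.11488054] [[0.001, 0.017, 1.0], [-0.0, 1.0, -0.017], [-1.0, -0.0, 0.001]] [ 0.78047422 -0.03293497 -0.6398639 ] 0.025686462016963972
[[217.31009034 345.52044362]
 [218.5640361  369.89298297]
 [216.26347271 237.55203027]]
```

View pics/s11.png

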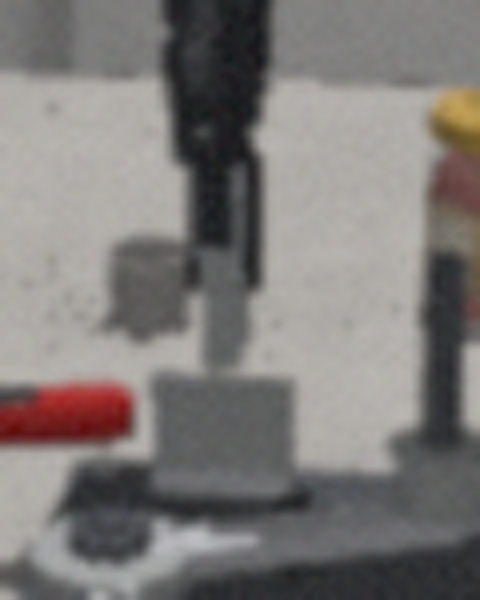

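Request:
{"method": "send_rows", "body": {
  "plan": [
    [3,0.5,0,0,0,0],
    [6,0.5,0,0,0,0],
    [9,0.5,0,0,0,0],
    [12,0.5,0,0,0,0],
    [15,0.5,0,0,0,0],
    [18,0.5,0,0,0,0],
    [20,0.5,0,0,0,0],
    [22,0.5,0,0,0,0],
    [22,0.5,0,0,0,0],
    [22,0.5,0,0,0,0]
  ]
}}

```text
clock: 11.05
tcp_pos: [0.5698, -0.1249, 0.0924]
orientation: [0.707, 0.006, 0.707, -0.006]
wrist_force: [0.6, 0.2, -0.5]
finger_gap: 0.0257
```

```bash
python3 - <<'E'
from h import *
s=cam("side");p,R,st=cur();print(p,st["wrist_force"],st["ft_torque"],st["finger_gap"])
crop(s,235,130,295,205,8,"pics/s12.png")
E
```

```text
[ 0.56981568 -0.12493912  0.09239685] [-0.07865755  0.55975313 -0.23368941] [-0.03883811 -0.05230039  0.04396006] 0.025047564766165806
```

View pics/s12.png

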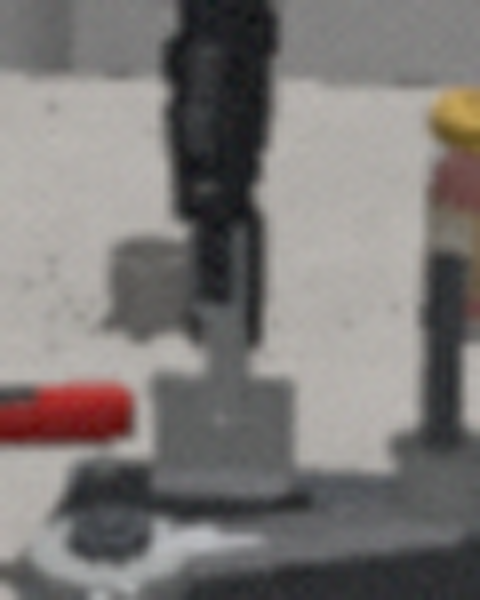

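Request:
{"method": "send_rows", "body": {
  "plan": [
    [2,0,0,0,0,0],
    [4,0,0,0,0,0],
    [6,0,0,0,0,0],
    [8,0,0,0,0,0],
    [10,0,0,0,0,0],
    [12,0,0,0,0,0],
    [14,0,0,0,0,0],
    [16,0,0,0,0,0],
    [16,0,0,0,0,0],
    [16,0,0,0,0,0]
  ]
}}

```text
clock: 12.35
tcp_pos: [0.5702, -0.1245, 0.0789]
orientation: [0.708, 0.006, 0.706, -0.006]
wrist_force: [-4.3, 4.1, 15.7]
finger_gap: 0.0255
```

```bash
python3 - <<'E'
from h import *
s=cam("side");p,R,st=cur();print(p,st["wrist_force"],st["ft_torque"],st["finger_gap"])
crop(s,235,130,295,205,8,"pics/s13.png")
E
```

```text
[ 0.5701666  -0.12448056  0.07889482] [-4.44190948  3.08108158 15.568443  ] [0.86518927 1.07270658 0.0480153 ] 0.025637786326460518
```

View pics/s13.png

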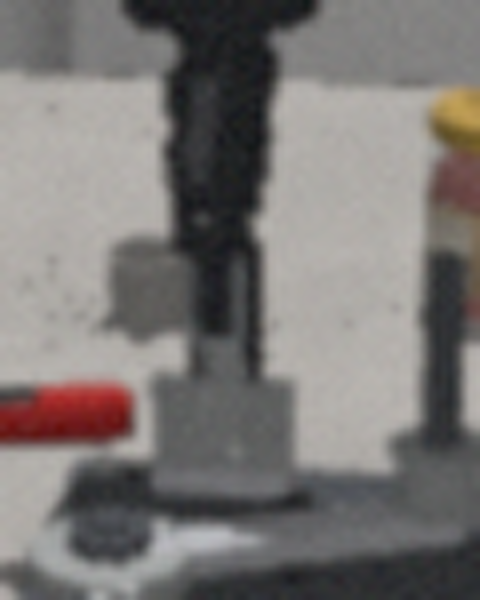

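Contact force is 15 N at 2 mm above the target, which fits the pin seated on the edge. I'll ease off 2 mm, then release.

Request:
{"method": "send_rows", "body": {
  "plan": [
    [-1,0,0,0,0,0],
    [-2,0,0,0,0,0],
    [-2,0,0,0,0,0],
    [-2,0,0,0,0,0],
    [-2,0,0,0,0,0],
    [-2,0,0,0,0,0],
    [-2,0,0,0,0,0],
    [-2,0,0,0,0,0],
    [-2,0,0,0,0,0],
    [-2,0,0,0,0,0]
  ]
}}

```text
clock: 13.65
tcp_pos: [0.57, -0.1244, 0.0791]
orientation: [0.707, 0.006, 0.707, -0.006]
wrist_force: [-0.8, 3.3, 7.9]
finger_gap: 0.0256
```

```bash
python3 - <<'E'
from h import *
p,R,st=cur();print(p,st["wrist_force"],st["ft_torque"],st["finger_gap"])
E
```

```text
[ 0.57000127 -0.12444444  0.07910692] [-0.77691598  3.2789842   7.91575681] [0.80302892 0.42472183 0.08435598] 0.025574037762534946
```

Request:
{"method": "send_rows", "body": {
  "plan": [
    [-0.5,0,0,0,0,0],
    [-0.5,0,0,0,0,0],
    [-0.5,0,0,0,0,0],
    [-0.5,0,0,0,0,0],
    [-0.5,0,0,0,0,0],
    [-0.5,0,0,0,0,0],
    [-0.5,0,0,0,0,0],
    [-0.5,0,0,0,0,0],
    [-0.5,0,0,0,0,0],
    [-0.5,0,0,0,0,0]
  ],
  "claw": 85
}}

```text
clock: 14.9
tcp_pos: [0.5697, -0.1249, 0.0788]
orientation: [0.707, 0.006, 0.707, -0.006]
wrist_force: [0.8, 0.1, 0.3]
finger_gap: 0.085
```

```bash
python3 - <<'E'
from h import *
s=cam("side");p,R,st=cur();print(p,st["wrist_force"],st["ft_torque"],st["finger_gap"])
crop(s,235,130,295,205,8,"pics/s14.png")
E
```

```text
[ 0.5697317  -0.12489469  0.07878269] [ 0.075005   -0.19145847 -0.8370522 ] [-0.00514653 -0.00327422 -0.05337496] 0.08510707552317087
```

View pics/s14.png

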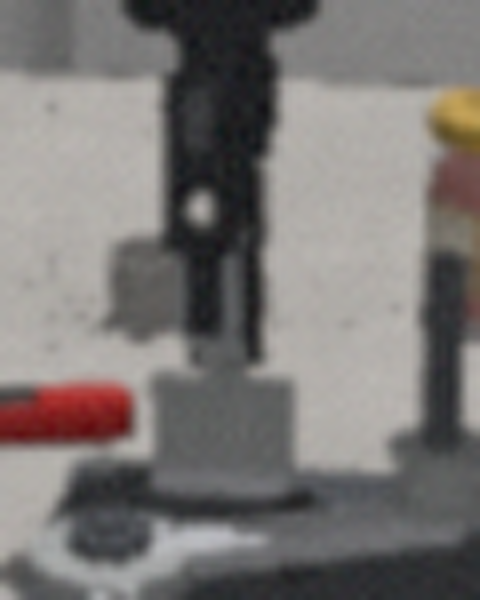

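Now I raise the gripper well clear and look.

Request:
{"method": "send_rows", "body": {
  "plan": [
    [-5,0,0,0,0,0],
    [-15,0,0,0,0,0],
    [-32,0,0,0,0,0],
    [-52,0,0,0,0,0],
    [-75,0,0,0,0,0],
    [-98,0,0,0,0,0],
    [-120,0,0,0,0,0],
    [-134,0,0,0,0,0],
    [-140,0,0,0,0,0],
    [-140,0,0,0,0,0]
  ]
}}

```text
clock: 16.2
tcp_pos: [0.5698, -0.1249, 0.2188]
orientation: [0.707, 0.006, 0.707, -0.006]
wrist_force: [0.6, 0.3, 0.3]
finger_gap: 0.0853
```

```bash
python3 - <<'E'
from h import *
t=cam("top");s=cam("side");p,R,st=cur();print(p,st["wrist_force"],st["ft_torque"],st["finger_gap"])
crop(s,235,130,295,205,8,"pics/s15.png")
print((proj(s,[[.57,-.1245,z/1000] for z in(111,104,63,60)])-[235,130])*8)
E
```

```text
[ 0.569303   -0.12479103  0.21794476] [-0.91624805  1.29192947 -0.52365956] [-0.0464057  -0.01491251  0.01975838] 0.08522370824271094
[[216.36564374 248.00489843]
 [216.53029845 264.99079026]
 [217.47848893 362.80676838]
 [217.5468005  369.85383631]]
```

View pics/s15.png

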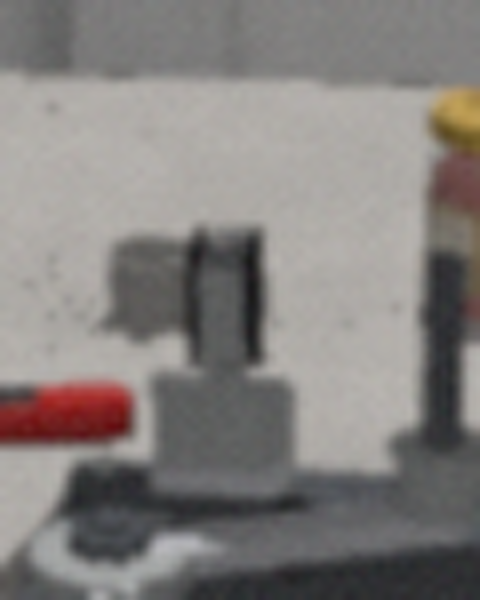

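```bash
python3 - <<'E'
from h import *
s=cam("side");crop(s,245,150,285,200,15,"pics/s16.png")
for t0 in(29,31,34,37):
  P=[[.57+dx,-.1245+dy,(t0+z)/1000] for dx,dy,z in[(-.014,.013,82),(-.014,-.013,82),(-.014,.013,42),(.014,.013,82),(.014,-.013,82),(.014,.013,42)]]
  print(t0,((proj(s,P)-[245,150])*15+7).round().tolist())
print(((proj(s,[[.57-.028,-.122,.06],[.598,-.122,.06],[.57-.028,-.122,.028]])-[245,150])*15+7).round())
E
```

```text
29 [[324.0, 198.0], [338.0, 151.0], [325.0, 379.0], [187.0, 193.0], [203.0, 147.0], [189.0, 374.0]]
31 [[324.0, 189.0], [337.0, 142.0], [325.0, 370.0], [187.0, 184.0], [203.0, 138.0], [189.0, 365.0]]
34 [[324.0, 175.0], [337.0, 129.0], [325.0, 357.0], [186.0, 170.0], [203.0, 124.0], [189.0, 352.0]]
37 [[324.0, 161.0], [337.0, 115.0], [325.0, 343.0], [186.0, 156.0], [202.0, 111.0], [189.0, 338.0]]
[[398. 410.]
 [130. 400.]
 [398. 550.]]
```

View pics/s16.png

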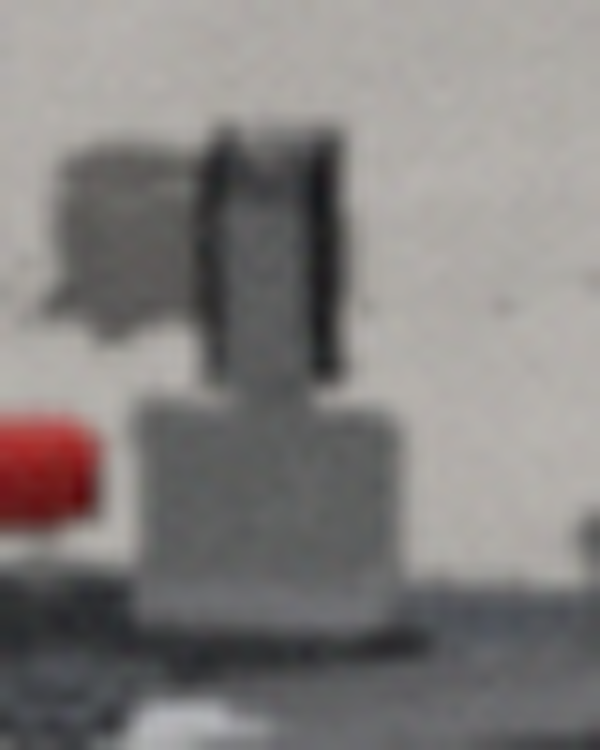

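```bash
python3 - <<'E'
from h import *
s=cam("side");im=cv2.imread("pics/side0.png");d=dict(s);d["frame"]=im
crop(d,285,240,325,290,15,"pics/s17.png")
c,sn=np.cos(np.radians(18.6)),np.sin(np.radians(18.6));R=np.array([[c,-sn],[sn,c]])
P=[[*(np.array([.438,.342])+R@[dx,dy]),(24+z)/1000] for dx,dy,z in[(-.014,.013,82),(-.014,-.013,82),(-.014,.013,42),(.014,.013,82),(.014,-.013,82),(.014,.013,42)]]
print(((proj(s,P)-[285,240])*15+7).round().tolist())
E
```

```text
[[375.0, 226.0], [315.0, 116.0], [363.0, 476.0], [168.0, 253.0], [113.0, 142.0], [159.0, 504.0]]
```

View pics/s17.png

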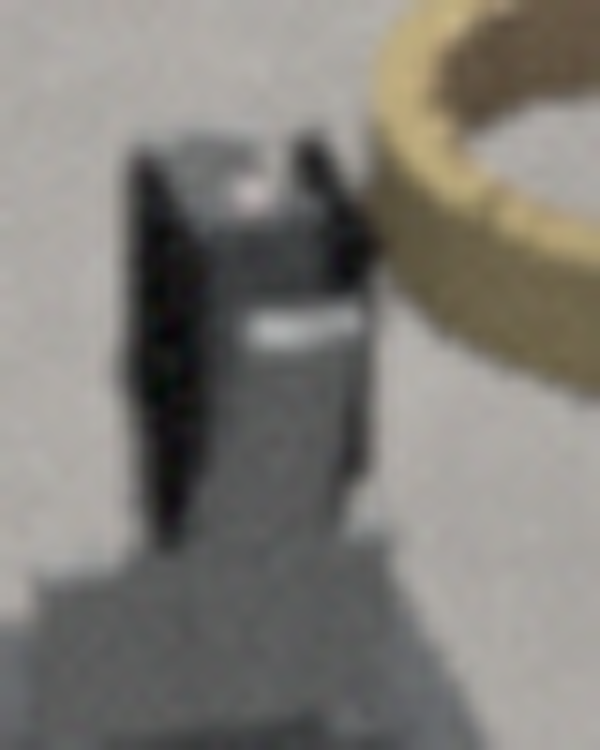

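The clip sits upright on the plate. Its cheek tops put the jaw tips at about z 34 mm, so about 26 mm below the edge, the same as on the dock. Next I check the post in this view and plan the pushing move.

```bash
python3 - <<'E'
from h import *
t=cam("top");s=cam("side")
print((proj(s,[[.4805,-.056,.14],[.4805,-.056,.07]])-[235,130])*8+4)
rel([.4805,-.056,.219],112); rel([.4805,-.056,.101],112)
crop(t,200,160,360,280,5,"pics/t18.png")
E
```

```text
[[446.3374362  254.58655237]
 [442.16287503 432.89865484]]
[-0.8, 67.3, -90.1, -23.0, -0.1, -0.0]
[117.2, 67.2, -89.9, -23.0, -0.1, -0.0]
```

View pics/t18.png

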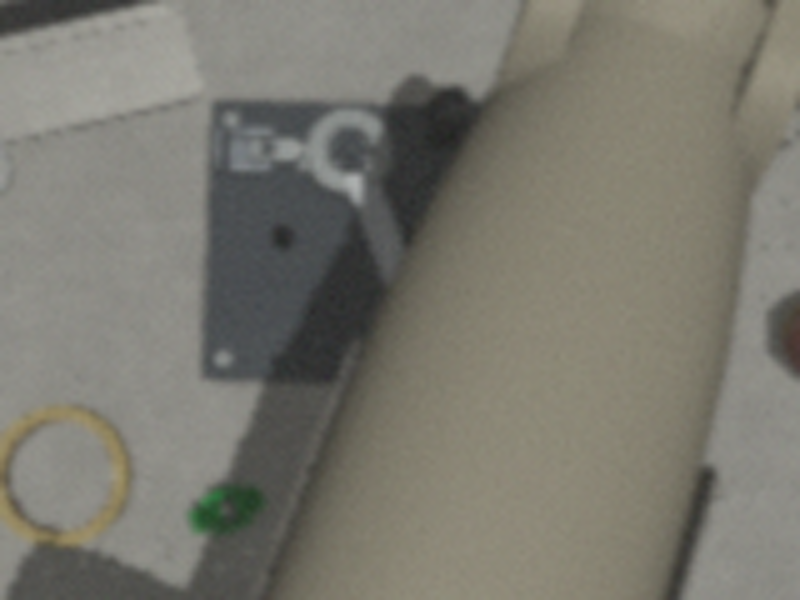

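The post in the side view matches the prediction (post top at crop (446,255)). Now I move above it.

Request:
{"method": "send_rows", "body": {
  "plan": [
    [0,4,-5,-1,0,0],
    [0,13,-17,-4,0,0],
    [0,25,-34,-8,0,0],
    [0,38,-51,-13,0,0],
    [0,50,-67,-17,0,0],
    [0,60,-80,-20,0,0],
    [0,66,-88,-22,0,0],
    [0,67.3,-90,-23,0,0],
    [0,67.3,-90,-23,0,0],
    [0,67.3,-90,-23,0,0]
  ]
}}

```text
clock: 17.75
tcp_pos: [0.4813, -0.0564, 0.2187]
orientation: [0.694, -0.135, 0.694, 0.135]
wrist_force: [-0.1, -0.0, -0.3]
finger_gap: 0.085
```

```bash
python3 - <<'E'
from h import *
s=cam("side");crop(s,220,100,340,220,5,"pics/s19.png");print(cur()[0])
rel([.4805,-.056,.101],112)
E
```

```text
[ 0.48130861 -0.05637723  0.2187036 ]
[117.7, 0.7, -0.6, -0.0, 0.0, 0.0]
```

View pics/s19.png

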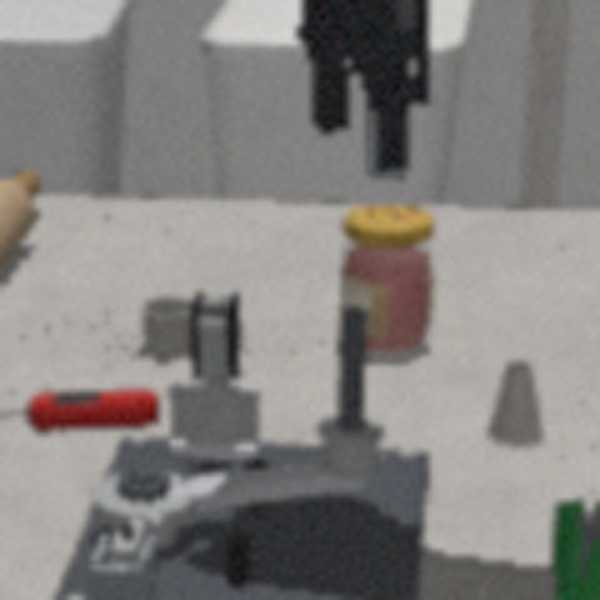

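Request:
{"method": "send_rows", "body": {
  "plan": [
    [5,0,0,0,0,0],
    [18,0,0,0,0,0],
    [36,0,0,0,0,0],
    [56,0,0,0,0,0],
    [76,0,0,0,0,0],
    [94,0,0,0,0,0],
    [108,0,0,0,0,0],
    [115,0,0,0,0,0],
    [117.5,0,0,0,0,0],
    [117.5,0,0,0,0,0]
  ]
}}

```text
clock: 19.05
tcp_pos: [0.4812, -0.0561, 0.1015]
orientation: [0.694, -0.135, 0.694, 0.135]
wrist_force: [0.3, -0.3, -0.4]
finger_gap: 0.0846
```

Request:
{"method": "send_rows", "body": {
  "plan": [
    [0,0,0,0,0,0],
    [0,0,0,0,0,0],
    [0,0,0,0,0,0],
    [0,0,0,0,0,0],
    [0,0,0,0,0,0],
    [0,0,0,0,0,0],
    [0,0,0,0,0,0],
    [0,0,0,0,0,0],
    [0,0,0,0,0,0],
    [0,0,0,0,0,0]
  ],
  "claw": 10,
  "newtons": 40
}}

```text
clock: 20.3
tcp_pos: [0.4805, -0.0551, 0.1015]
orientation: [0.694, -0.134, 0.694, 0.136]
wrist_force: [-2.1, 5.3, 4.9]
finger_gap: 0.015
```

```bash
python3 - <<'E'
from h import *
s=cam("side");crop(s,220,100,340,220,5,"pics/s20.png");p,R,st=cur();print(p,st["wrist_force"],st["finger_gap"])
hub=np.array([.5963,-.0085]);v=p[:2]-hub;print("radius",np.linalg.norm(v),"ang",np.degrees(np.arctan2(-v[1],-v[0])))
# arc rows
a0=np.arctan2(v[1],v[0]);r=np.linalg.norm(v)
for th in np.arange(.08,.85,.08):
    q=hub+r*np.array([np.cos(a0-th),np.sin(a0-th)]); print(round(th,2),end=" "); rel([*q,p[2]],112-np.degrees(th),p,R)
E
```

```text
[ 0.48053235 -0.05509457  0.10151707] [-2.79171774  4.76949323  4.84410028] 0.015115962596254851
radius 0.12479264179642945 ang 21.92396973511951
0.08 [0.0, 10.0, 0.4, 4.6, 0.0, -0.1]
0.16 [0.0, 19.9, 1.6, 9.2, 0.0, -0.1]
0.24 [0.1, 29.7, 3.6, 13.8, 0.0, -0.1]
0.32 [0.1, 39.2, 6.4, 18.4, 0.0, -0.1]
0.4 [0.1, 48.6, 10.0, 23.0, 0.0, -0.1]
0.48 [0.1, 57.6, 14.2, 27.5, -0.0, -0.1]
0.56 [0.1, 66.2, 19.2, 32.1, -0.0, -0.1]
0.64 [0.1, 74.5, 24.9, 36.7, -0.0, -0.1]
0.72 [0.2, 82.2, 31.1, 41.3, -0.0, -0.1]
0.8 [0.2, 89.4, 38.0, 45.9, -0.0, -0.1]
```

View pics/s20.png

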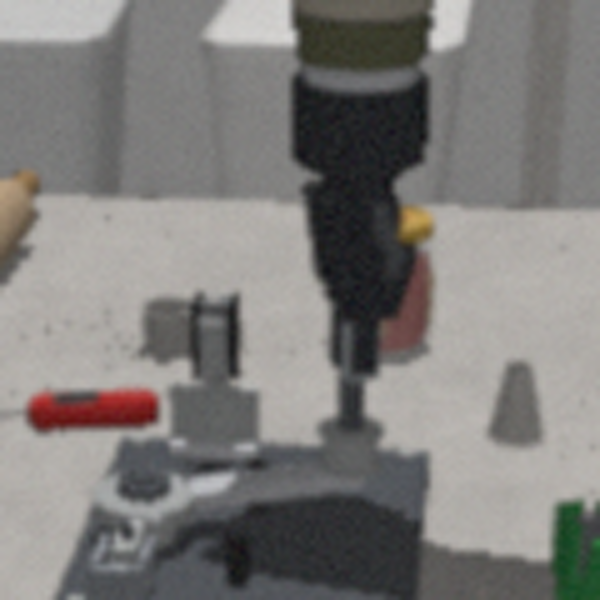

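Post is gripped at 15 mm, and its measured radius of 124.8 mm is consistent with 125. Now I swing along the arc.

Request:
{"method": "send_rows", "body": {
  "plan": [
    [0,5,0,2.3,0,0],
    [0,10,0.4,4.6,0,0],
    [0,15,1,6.9,0,0],
    [0,20,1.6,9.2,0,0],
    [0,24.8,2.5,11.5,0,0],
    [0,29.7,3.6,13.8,0,0],
    [0,34.5,5,16,0,0],
    [0,39.2,6.4,18.4,0,0],
    [0,44,8,20.7,0,0],
    [0,48.6,10,23,0,0]
  ]
}}

```text
clock: 21.6
tcp_pos: [0.4716, -0.0094, 0.1015]
orientation: [0.707, 0.006, 0.707, -0.009]
wrist_force: [-3.5, -6.2, 4.3]
finger_gap: 0.0149
```

```bash
cat > arc.py <<'E'
from h import *
p,R,st=cur();print(p,st["wrist_force"],st["finger_gap"])
hub=np.array([.5963,-.0085]);v=p[:2]-hub;r=np.linalg.norm(v);th0=.400-np.arctan2(-v[1],-v[0]) if 0 else None
ang=np.degrees(np.arctan2(-v[1],-v[0]));print("radius",r,"arm th",np.radians(22.1-ang))
print("tool a",np.degrees(np.arctan2(R[1,1],R[0,1])))
E
python3 arc.py
```

```text
[ 0.47159222 -0.00938292  0.10151774] [-3.50976785 -6.17080589  4.30743422] 0.01485631176759548
radius 0.12471090790712902 arm th 0.3786379988407102
tool a 88.82334089354417
```

Request:
{"method": "send_rows", "body": {
  "plan": [
    [0,5,0,2.3,0,0],
    [0,10,0.4,4.6,0,0],
    [0,15,1,6.9,0,0],
    [0,20,1.6,9.2,0,0],
    [0,24.8,2.5,11.5,0,0],
    [0,29.7,3.6,13.8,0,0],
    [0,34.5,5,16,0,0],
    [0,39.2,6.4,18.4,0,0],
    [0,44,8,20.7,0,0],
    [0,48.6,10,23,0,0]
  ]
}}

```text
clock: 22.85
tcp_pos: [0.4809, 0.0397, 0.1015]
orientation: [0.691, 0.146, 0.692, -0.149]
wrist_force: [-8.1, -5.3, 9.2]
finger_gap: 0.0151
```

```bash
python3 arc.py
```

```text
[0.48087006 0.0396765  0.10147539] [-8.14804306 -5.27504025  9.2313113 ] 0.015050116671909298
radius 0.12508016373066744 arm th 0.7811043718757209
tool a 65.86800360188103
```

Request:
{"method": "send_rows", "body": {
  "plan": [
    [0,1,0,0.4,0,0],
    [0,2,0,0.8,0,0],
    [0,3,0,1,0,0],
    [0,4,0,1,0,0],
    [0,4,0,1,0,0],
    [0,4,0,1,0,0],
    [0,4,0,1,0,0],
    [0,4,0,1,0,0],
    [0,4,0,1,0,0],
    [0,4,0,1,0,0]
  ]
}}

```text
clock: 24.1
tcp_pos: [0.4823, 0.0429, 0.1015]
orientation: [0.689, 0.152, 0.691, -0.155]
wrist_force: [-8.6, -6.5, 8.2]
finger_gap: 0.0148
```

```bash
python3 arc.py
```

```text
[0.48225874 0.04291238 0.10146848] [-8.61298117 -6.48462142  8.2389069 ] 0.014835127646099303
radius 0.1250945283950951 arm th 0.8092556173100289
tool a 64.91527302792736
```

Request:
{"method": "send_rows", "body": {
  "plan": [
    [0,1,0,0,0,0],
    [0,2,0,0,0,0],
    [0,3,0,0,0,0],
    [0,3,0,0,0,0],
    [0,3,0,0,0,0],
    [0,3,0,0,0,0],
    [0,3,0,0,0,0],
    [0,3,0,0,0,0],
    [0,3,0,0,0,0],
    [0,3,0,0,0,0]
  ]
}}

```text
clock: 25.35
tcp_pos: [0.4825, 0.0436, 0.1014]
orientation: [0.689, 0.151, 0.691, -0.158]
wrist_force: [-11.8, -15.2, 10.7]
finger_gap: 0.015
```

```bash
python3 arc.py
```

```text
[0.48253582 0.04364021 0.1014344 ] [-11.80739812 -15.17909025  10.68704227] 0.01497272189842921
radius 0.1251434731527005 arm th 0.8154676392461709
tool a 64.8214998775162
```

Force rose to about 19 N tangential while the post moved only 0.7 mm for 3 mm commanded, so the arm is against the rear stop. Final look.

```bash
python3 - <<'E'
from h import *
s=cam("side");t=cam("top");crop(s,200,120,350,310,3.1,"pics/s21.png");crop(t,140,160,400,280,3,"pics/t21.png")
st=get_state();print(st["tcp_pos"],st["wrist_force"],st["finger_gap"],st["clock"])
E
```

```text
[0.48253801 0.04363771 0.10140974] [-11.39232882 -14.99762482  11.27873946] 0.014994346596803357 25.45
```

View pics/s21.png

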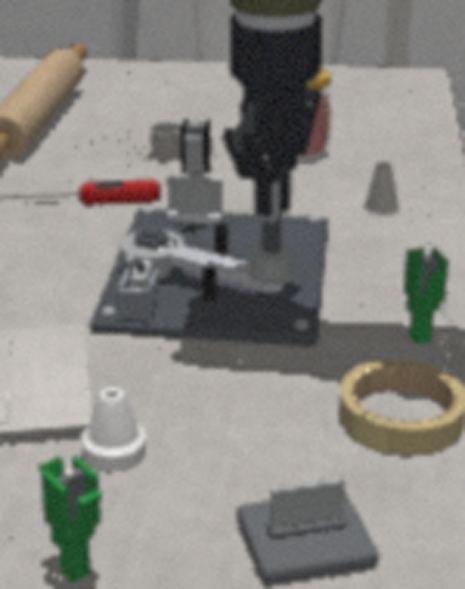

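View pics/t21.png

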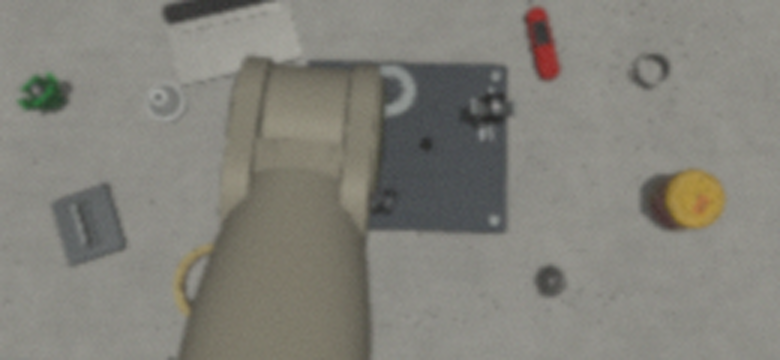

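The side view shows the clip upright on the plate (crop (195,145)), the post held at the rear (270,215), and the other objects undisturbed. The top view confirms the clip at (488,108).

```bash
python3 -c "
from workcell import job;print(job.hand_in())"
```

```text
the job is handed in; nothing more can be done
None
```

I moved the sensor clip from its dock to the upright plate, then swung the tensioner arm to its rear stop. I handed the job in at about 25.5 s, still gripping the post.

**Clip:** The last pictures show it upright on the plate edge, with the jaw tips about 26 mm below the edge. That is as deep as it sat on the dock. Going down, it met about 15 N of resistance 2 mm above my target height, probably the open jaws wedging on the plate. I eased off before letting go.

**Tensioner arm:** The post followed its arc at 125 mm radius. Over the last 3 mm I commanded, it moved only 0.7 mm while the push rose to about 19 N, so I take it to be on the stop. My computed arm angle was 0.815 against the nominal 0.80, which is within the calibration error. I did not see the ratchet click directly, but the arm passed well beyond the 0.52 click angle.

**Other objects:** The bystanders in the last pictures, and both green look-alikes, showed no sign of having moved. The timer was outside those pictures, and the robot arm hid part of the tape roll in the top view.

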